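Fit, lock and voltage-check the battery pack of a model racing car

TASK

Push the black battery pack in the model car forward along its tray until it is fully home against the front stop, then swing the aluminium latch lever right round behind the pack to lock it in. Then take the cordless test tweezers from the tool stand by their legs, squeeze them until their two tips stand as far apart as the pack's two brass terminals, and, with the tweezers upright, press the two tips lightly onto the terminals, one on each. Finish while still holding them there with the gap steady (do not let go or put them back), and leave the other things on the bench where they are.

Things in the scene. Friction and masses are not known exactly. Their poses are not given: they have to be found in the camera images.
- car: 1:10 touring-car chassis without its shell, standing fixed on its four wheels, 385 mm long, 190 mm wide, shock towers 73 mm high at x = -109 and 109 mm. Origin on the bench under its centre; x to the nose, y to its left, z up. The flat chassis plate's top is at z = 8 mm and reaches from x = -110 to 110, y = -64 to 68 mm. Tyres lie beyond x = -96 and 96 mm at y over 69 mm.
- tray_home (a point): where the pack's origin is when fully home: car (32, 35, 8) mm, in the battery tray on the car's left. The tray has two rails 7 mm high along car x (inner faces at car y = 10 and 60 mm) and a front stop 14 mm high whose rear face is at car x = 80 mm. Behind the pack the plate is clear to x = -92 mm for y over 6 mm.
- deck (a point): middle of the car's top deck, a narrow plate along car x (y = -12 to 4 mm), its top 46 mm above the bench. Motor, servo and electronics beyond it on the right are under 55 mm high.
- pack: the battery pack: loose, black with a grey sleeve, 96 mm (x) by 47 mm (y) by 25 mm high, 0.13 to 0.27 kg, lying between the tray's rails, axes parallel to the car's. Origin: centre of its underside. It starts 35 to 50 mm behind home (push it towards car +x on its rear face) and slides with about 1 to 2 N. At home its front face meets the stop and its rear face is at car x = -16 mm.
- term_a (a point): centre of the top of the pack's brass terminal at pack (34, 10, 26) mm: a flat disc 10 mm across, 1 mm proud of the case top
- term_b (a point): the same for the other terminal, at pack (34, -10, 26) mm: the two are 20 mm apart across the pack
- latch (a joint): latch lever's angle about its upright hinge. 0: it points 135 degrees from the nose, counter-clockwise from above (45 degrees outward of straight back). Grows counter-clockwise: 0.785 straight back, 2.356 fully shut on its stop, across the tray 2.5 mm behind the home pack. Starts at 0 to 0.7, stays where left, turns with 1 to 2 N at the post, and strikes the pack if that is not home.
- latch_hinge (a point): hinge axis of the latch lever, at car (-22.5, 68, 23) mm, mid-height of the lever. The lever is an aluminium bar 8 mm wide, 10 mm high (car z = 18 to 28 mm), reaching 46 mm from the axis.
- latch_post (a point): on the axis of the lever's upright thumb post, 40 mm from the hinge axis; the post is black, 10 mm across, top at car z = 46 mm, this point at z = 38 mm. The lever can be pushed by closed fingers on its trailing side or led by the post.
- stand: aluminium tool stand, fixed, 110 mm (x) by 84 mm (y), 42 mm high; origin under its centre. Two equal slots in its top, 12 mm (x) by 50 mm (y), 34 mm deep, at x = -27 and 27 mm. Either one holds the tweezers, the other the gauge bar.
- tweezers: cordless test tweezers, 108 mm long, 50 g, black, hanging upright, tips down, in a stand slot by the grey guards of its two legs (then 12 mm above the bench). Origin on its centre line, level with the open, unpressed tips; z up, y from tip to tip (probe_l on +y), x across its thickness. Head with small display: 22 mm (y) by 14 mm (x), z = 85 to 108 mm. The legs hinge in it at z = 98 mm.
- grip (a point): where to take the tweezers: z = 60 mm on its centre line, fingers closing along y on the ribbed outer faces of the two legs (10 mm thick in x, faces from z = 36 to 78 mm; guards 20 mm wide in x below, top at z = 33 mm). Open, the legs measure 37 mm over the outside here; at 20 mm tip gap the faces are parallel and 30 mm apart. The tips close 2.5 times as fast as the faces.
- prong_l (a joint): closing angle of the tweezers' +y leg: 0 open, 0.087 parallel to the tweezers' z, 0.14 end of travel. With both legs at angle q the tip gap is 37 mm - 196 mm x q. The legs spring open: each presses back on its finger with 2 to 3 N at first and 8 N at 20 mm gap, so grip with 15 N or more to a set opening.
- prong_r (a joint): the same for the leg on -y
- probe_l: the +y leg's tip, a brass pin 3.6 mm thick with a round end, sprung: it sinks up to 4 mm into the leg (0.6 N at first, 2.2 N fully in). Origin at the very end of the pin, on its axis: at tweezers (0, 18.5, 0) mm when open, (0, 10, 0) mm at 20 mm gap.
- probe_r: the same for the -y leg's tip, at tweezers (0, -18.5, 0) mm when open
- gauge: bystander: stepped aluminium gauge bar 46 by 10 mm, 85 mm high, standing in the other slot of the stand, its top 93 mm above the bench
- spare_wheel: bystander: wheel with black tyre and white dish, 63 mm across, 26 mm high, lying flat; origin under its centre
- damper: bystander: coil-over damper about 75 mm long and 17 mm thick, lying
- spare_pack: bystander: a second battery pack like the first, lying on the bench
- driver: bystander: hex driver 185 mm long, 18 mm thick, lying

How it is judged:
By the outcome, as a careful person would: the job done as asked, in the order asked, and still so for the second after the job is handed in, while the arm keeps its last pose, push and grip.
It also fails if it takes over 59 s, if anything falls off the work surface, if the arm or the gripper's body presses on something with over 40 N, if the wrist force passes 120 N, or if a joint passes its speed limit or range.

ROBOT

A 6-joint arm with a two-finger parallel gripper is mounted at the origin on the work surface. World frame = base frame: x ahead of the robot, y to its left, z up, the work surface at z = 0. Lengths are in m, angles in rad, forces in N, time in s.
With the tool pointing down it reaches from about 0.35 to 0.775 m from the base axis. Payload 5.5 kg.
Tool frame: the origin (TCP) lies at the very end of the fingers, on their centre line; the grasp point (between the pads) lies 19 mm behind it (grip_point_offset is the distance from the TCP to the grasp point, in m); z points along the fingers, y is the direction in which the jaws open and shut (so a half turn about z gives the same grasp; the last joint's range is limited). The gripper opens to 85 mm and grips with 20 to 120 N. Pads are 22 mm wide; open, the fingers measure 114 mm over their backs; the gripper's body (76 mm by 85 mm) begins 54 mm behind the grasp point. The pads swing forward as they close: fully open they stand 13 mm farther back than shut.
Start: joints at [-1.388, 0.313, 0.046, 1.304, 0, 1.431], TCP at [0.182, -0.545, 0.231] pointing down, gripper open.
Joint ranges: [-2.76, 2.76], [-0.86, 1.69], [-1.03, 1.26], [-2.2, 2.34], [-1.47, 1.5], [-3.14, 3.14]. Speed limits (rad/s): [2.57, 2.57, 3.14, 3.14, 3.14, 3.14].

INTERFACE

Orientations are given as a unit quaternion [w, x, y, z].
In Python, from workcell import * gives the robot as it stands.
- The arm moves only by the shell command python3 -m crank 'ROWS' [OPENING] [FORCE]. ROWS is a JSON object of lists of equal length, an entry for each row: "travel": the shift along the tool's x, y, z in units of 40 mm (1.0 is 40 mm), a list of three; "turn": the turn about the tool's z in rad. In form: {"travel": [[x, y, z], ...], "turn": [turn, ...]}. A call has 1 to 5 rows; each row is the pose to reach, as a shift and turn from the pose commanded when the call began, along the tool's axes at that moment; what a row does not reach only later rows make up. A row lasts 1/12 s, in which the tool goes at most 41.7 mm and 7.16 degrees, less where a joint would pass 70% of its speed; a pose out of reach is approached as far as the arm can. A call with a gripper value outside its range is refused whole. OPENING is the finger opening in mm, from 0 to 85.4, set as the call begins (- or left out, the last holds). The fingers move at their own pace and stop on an object; FORCE is the grip in N (left out, the last holds). Time passes only in rows, so rows that repeat a pose let the fingers close. It gives the time, the measured TCP pose, the force and the opening at its end, in the units of the state.
- get_state(): the state, without advancing time (a new reading comes with each control period).
- read_camera(name): name is "scene" or "top" or "wrist"; returns a dict with "image" (480x640x3 uint8, red, green, blue), "K" (3x3 intrinsics, pixels), "k1" (the pictures are not rectified: a ray, as slopes to the right and down, at radius r is drawn at 1 + k1 r^2 times it, then the intrinsics apply), "R" (3x3) and "t" (3): a world point X has camera coordinates R X + t. Camera axes: x right, y down, z forward; pixel columns grow to the right and rows downward; lengths in m; the calibration is good to about 2 mm. A picture is of the moment at which its call begins. There is no depth.
- hand_in(): hands the job in, once; it reports no verdict.
The state is a dict: "clock": time; "joint_pos": joint angles; "qvel": joint speeds; "tau": joint torques, N m; "tcp_pos": TCP position; "orientation": TCP orientation; "wrist_force": force on the tool from outside, world axes, zero at the start; "ft_torque": the same for the moment, N m; "finger_gap": finger opening in m.
Only numpy, scipy, OpenCV 4.12 (cv2) and the standard library are available. Lean on these libraries where they do the work, as an engineer would, in place of code of your own. Each camera call takes 0.05 s, during which the arm holds its last target. There are 200 camera calls.

## Working session

There is one attempt and no reset: what is moved stays moved. The work goes in short steps, Python scripts to look and compute and a shell command to move; the robot and the scene stay as the last step left them, time stands still between calls to the robot, and variables do not carry over. Pictures are saved under pics/ and viewed, about 8 in all and at most 12, crops included, and the job is handed in when it is done.

```bash
ls; mkdir -p pics; cat > h.py <<'E'
from workcell import *
import numpy as np, cv2
def cam(name,save=None):
    c=read_camera(name)
    if save: cv2.imwrite('pics/'+save,cv2.cvtColor(c['image'],cv2.COLOR_RGB2BGR))
    return c
def proj(c,X):
    X=np.atleast_2d(X); p=X@np.array(c['R']).T+np.array(c['t']); s=p[:,:2]/p[:,2:]
    s=s*(1+c['k1']*(s**2).sum(1,keepdims=True)); K=np.array(c['K'])
    return s@K[:2,:2].T+K[:2,2]
def ray(c,uv):
    K=np.array(c['K']); d=np.linalg.solve(K[:2,:2],np.array(uv,float)-K[:2,2]); s=d.copy()
    for _ in range(30): s=d/(1+c['k1']*(s@s))
    R=np.array(c['R']); return -R.T@np.array(c['t']), R.T@np.array([s[0],s[1],1])
def onz(c,uv,z):
    o,d=ray(c,uv); return o+d*(z-o[2])/d[2]
E
python3 - <<'E'
from h import *
c=cam('top','top0.png'); cam('scene','scene0.png')
print(c['K'],c['k1'],c['R'],c['t']); print(get_state())
E
```

```text
pics
[[500.8796208    0.         322.96781268]
 [  0.         500.8796208  238.24277375]
 [  0.           0.           1.        ]] -0.033276862980177915 [[ 0.00776678 -0.99996932 -0.00101391]
 [-0.99233669 -0.00758245 -0.12333043]
 [ 0.12331896  0.00196402 -0.99236514]] [0.03533008 0.54013001 1.05296186]
{'clock': 0.1, 'joint_pos': array([-1.38757258e+00,  3.13900001e-01,  4.50885762e-02,  1.30360542e+00,
        1.43303413e-05,  1.43117685e+00]), 'qvel': array([-0.00167241, -0.00306497,  0.00279377,  0.00295255,  0.0019461 ,
        0.00159908]), 'tau': array([ 1.67001530e-03, -4.81726134e+01,  2.99244261e+01,  1.27586012e-02,
       -1.89406524e-04,  8.13598660e-06]), 'tcp_pos': array([ 0.18232687, -0.54484364,  0.2305108 ]), 'orientation': array([-8.10224746e-04,  9.86999475e-01,  1.60721438e-01, -1.05005581e-05]), 'wrist_force': array([ 0.20592165,  0.71504549, -0.4276653 ]), 'ft_torque': array([-0.00354072, -0.02265783, -0.05997996]), 'finger_gap': 0.08595025632424214}
```

View pics/top0.png

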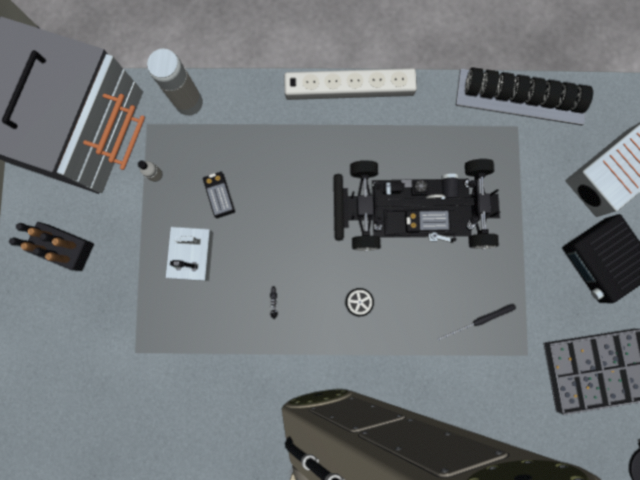

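View pics/scene0.png

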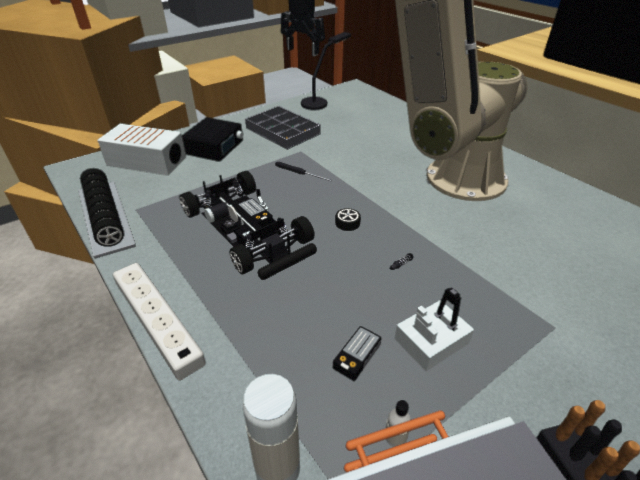

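Top view: the car's nose points left in the image (+y), with the pack at about (425,220) and the latch near (440,237). The stand is at (188,253), tweezers in the lower slot (185,264) and the gauge in the upper one. Next I'll take an enlarged crop.

```bash
python3 - <<'E'
import cv2,numpy as np
i=cv2.imread('pics/top0.png')
a=cv2.resize(i[150:260,325:510],None,fx=4,fy=4,interpolation=cv2.INTER_CUBIC)[:, :740]
b=cv2.resize(i[222:287,160:216],None,fx=2.4,fy=2.4)
a=cv2.resize(i[195:255,330:510],None,fx=4.4,fy=4.4,interpolation=cv2.INTER_CUBIC)
b=cv2.resize(i[222:287,160:216],None,fx=5,fy=5,interpolation=cv2.INTER_CUBIC)
m=np.zeros((600,800,3),np.uint8); m[:264,:792]=a; m[270:595,:280]=b
cv2.imwrite('pics/m1.png',m)
E
```

```text
(no output)
```

View pics/m1.png

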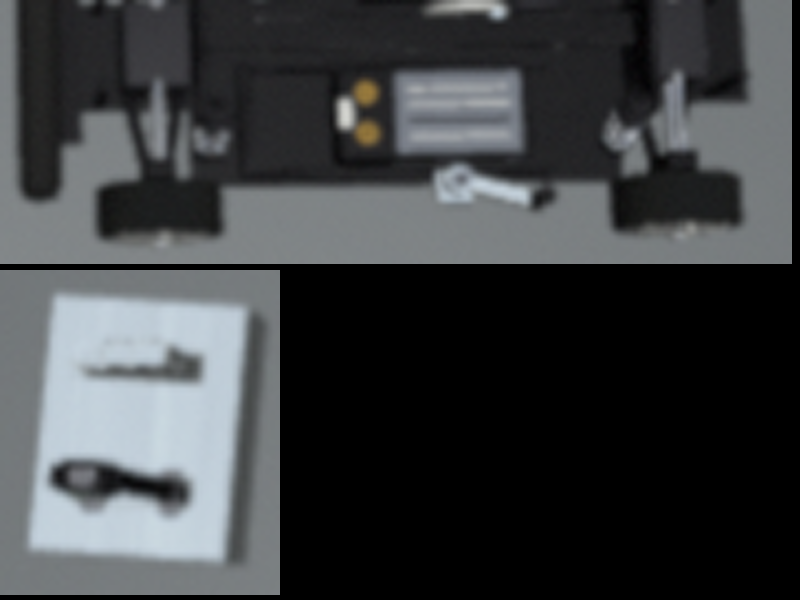

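The crop shows the terminals at px (413.2,216.1) and (413.4,225.5), the hinge near (433.4,236.6) and the post top near (453.4,239.3). The lever is about 10° off straight back. I'll compute positions from these.

```bash
cat >> h.py <<'E'
def tohere(p):  # travel units (tool axes) from present TCP to world point p
    from scipy.spatial.transform import Rotation as Ro
    s=get_state(); q=s['orientation']; R=Ro.from_quat([q[1],q[2],q[3],q[0]]).as_matrix()
    return (R.T@(np.array(p)-s['tcp_pos'])/0.04).round(3)
def yaw():  # direction of tool x axis & y axis in world
    from scipy.spatial.transform import Rotation as Ro
    q=get_state()['orientation']; R=Ro.from_quat([q[1],q[2],q[3],q[0]]).as_matrix()
    return np.degrees(np.arctan2(R[1,0],R[0,0])),np.degrees(np.arctan2(R[1,1],R[0,1])),R[:,2].round(3)
E
python3 - <<'E'
from h import *
c=cam('top')
g=cv2.cvtColor(c['image'],cv2.COLOR_RGB2HSV)
m=cv2.inRange(g,(12,110,80),(30,255,255)); m[:200]=0;m[240:]=0;m[:,:395]=0;m[:,440:]=0
n,l,s,ce=cv2.connectedComponentsWithStats(m)
for k in range(1,n): print('term',ce[k],s[k,4],onz(c,ce[k],.034))
for n,uv,z in [('ta',(413.2,216.1),.034),('tb',(413.4,225.5),.034),('hinge',(433.4,236.6),.028),('post',(453.4,239.3),.046),
 ('tyreFL',(325+0,0),.0)]: print(n,onz(c,uv,z))
# bright stand top
hsv=g; m=cv2.inRange(g,(0,0,185),(180,60,255)); m[:215]=0;m[295:]=0;m[:,:150]=0;m[:,225:]=0
cn=max(cv2.findContours(m,cv2.RETR_EXTERNAL,cv2.CHAIN_APPROX_NONE)[0],key=cv2.contourArea)
r=cv2.minAreaRect(cn); P=np.array([onz(c,p,.042)[:2] for p in cv2.boxPoints(r)]); print(P, P.mean(0))
e=P[1]-P[0]; print(np.linalg.norm(P[1]-P[0]),np.linalg.norm(P[2]-P[1]),np.degrees(np.arctan2(*(P[1]-P[0])[::-1])),np.degrees(np.arctan2(*(P[2]-P[1])[::-1])))
print(yaw())
# chassis plate edge angle: nothing; tyre centers
d=cv2.inRange(g,(0,0,0),(180,255,55)); d[:228]=0;d[256:]=0;d[:,:345]=0;d[:,505:]=0
d=cv2.morphologyEx(d,cv2.MORPH_OPEN,np.ones((5,5)))
n,l,s,ce=cv2.connectedComponentsWithStats(d)
for k in range(1,n): print(s[k],ce[k],onz(c,ce[k],.03))
E
```

```text
term [412.91666667 215.5       ] 24 [ 0.5912861 -0.1564144  0.034    ]
term [413.09090909 224.90909091] 22 [ 0.57052442 -0.15648662  0.034     ]
ta [ 0.58996401 -0.15701403  0.034     ]
tb [ 0.56922903 -0.15714158  0.034     ]
hinge [ 0.54597737 -0.20163985  0.028     ]
post [ 0.53813501 -0.24064804  0.046     ]
tyreFL [1.11930678 0.03915501 0.        ]
[[0.45294803 0.37579264]
 [0.56314866 0.3707752 ]
 [0.55615561 0.28733794]
 [0.44629386 0.29335784]] [0.50463654 0.33181591]
0.11031478922615713 0.08372980175032624 -2.6068775151322146 -94.79088272796736
(np.float64(18.494443718392443), np.float64(-71.50554073425876), array([-0.   ,  0.001, -1.   ]))
[353 228  75  20 732] [384.20491803 236.04781421] [ 0.5461071  -0.09383369  0.03      ]
[442 228  56  19 572] [473.25174825 236.17482517] [ 0.54732648 -0.28852679  0.03      ]
```

```bash
python3 -c "
from h import *
print(tohere([.581,-.262,.16]))"
```

```text
[11.696 -3.544  1.772]
```

```bash
python3 -m crank '{"travel":[[11.7,-3.54,1.77],[11.7,-3.54,1.77],[11.7,-3.54,1.77],[11.7,-3.54,1.77],[11.7,-3.54,1.77]],"turn":[-1.248,-1.248,-1.248,-1.248,-1.248]}' 0 40; python3 -c "
from h import *
print(tohere([.581,-.262,.16]),yaw())"
```

```text
clock: 0.57
tcp_pos: [0.3517, -0.4247, 0.201]
orientation: [-0.0, 0.889, 0.459, -0.0]
wrist_force: [-0.6, -1.2, -0.2]
finger_gap: 0.0254
[6.637 2.319 1.024] (np.float64(54.61524167081273), np.float64(-35.384756824141206), array([-0.,  0., -1.]))
```

```bash
python3 -m crank '{"travel":[[6.64,2.32,1.02],[6.64,2.32,1.02],[6.64,2.32,1.02],[6.64,2.32,1.02],[6.64,2.32,1.02]],"turn":[-0.618,-0.618,-0.618,-0.618,-0.618]}'>/dev/null; python3 -m crank '{"travel":[[0,0,0],[0,0,0]],"turn":[0,0]}';  python3 -c "
from h import *
c=cam('wrist','w1.png')
print(tohere([.581,-.262,.16]),yaw())
print('tcp proj',proj(c,[get_state()['tcp_pos']]))
for n,p in dict(hinge=[.546,-.2016,.028],post=[.538,-.2406,.046],rear=[.581,-.2385,.033],ta=[.5705,-.1565,.034],tb=[.5913,-.1565,.034]).items(): print(n,proj(c,p))"
```

```text
clock: 1.15
tcp_pos: [0.5206, -0.3055, 0.1704]
orientation: [-0.001, 0.707, 0.707, -0.0]
wrist_force: [-0.4, -0.1, 0.1]
finger_gap: -0.0001
[1.125 1.53  0.269] (np.float64(89.78620440177373), np.float64(-0.21375603853167272), array([-0.001,  0.001, -1.   ]))
tcp proj [[319.40016786 312.67110046]]
hinge [[353.75642427  99.02593813]]
post [[343.92226041 152.21728747]]
rear [[396.54489795 148.31438237]]
ta [[390.55461984  30.11020867]]
tb [[419.51736416  29.96579842]]
```

View pics/w1.png

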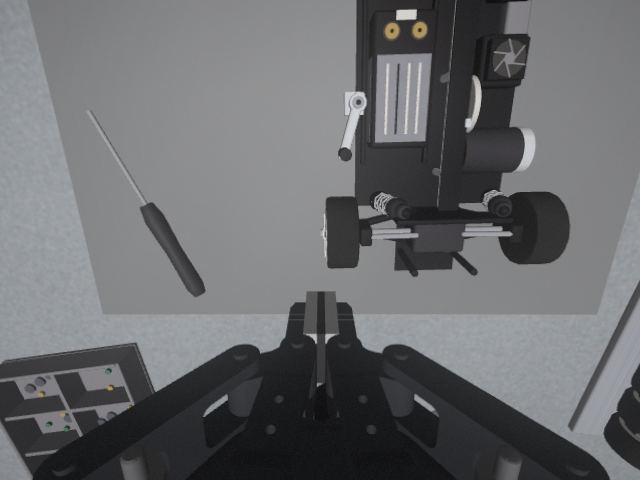

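The projections match the image (terminals at (391,31) and (419,30), post at (345,154), hinge at (357,102)), so I'm going down behind the pack.

```bash
python3 -m crank '{"travel":[[0.6,0.75,0],[1.2,1.52,0],[1.2,1.52,0],[1.2,1.52,1.5],[1.2,1.52,2.4]],"turn":[0,0,0,0,0]}'; python3 -m crank '{"travel":[[0,0,0],[0,0,0],[0,0,0]],"turn":[0,0,0]}';  python3 -c "
from h import *
print(tohere([.581,-.258,.018]),yaw())"
```

```text
clock: 1.62
tcp_pos: [0.5825, -0.2626, 0.0908]
orientation: [0.004, 0.709, 0.705, 0.001]
wrist_force: [0.7, -0.1, -1.0]
finger_gap: 0.0002
clock: 1.87
tcp_pos: [0.5804, -0.2615, 0.0901]
orientation: [0.001, 0.71, 0.705, 0.0]
wrist_force: [0.7, -0.1, 1.2]
finger_gap: -0.0001
[0.09  0.011 1.803] (np.float64(89.5970588751116), np.float64(-0.40287997775215895), array([ 0.001, -0.001, -1.   ]))
```

```bash
python3 -m crank '{"travel":[[0.09,0.01,0.5],[0.09,0.01,1.0],[0.09,0.01,1.4],[0.09,0.01,1.8],[0.09,0.01,1.8]],"turn":[0,0,0,0,0]}'; python3 -m crank '{"travel":[[0.1,0,0],[0.2,0,0],[0.3,0,0],[0.4,0,0],[0.5,0,0]],"turn":[0,0,0,0,0]}';python3 -m crank '{"travel":[[0.1,0,0],[0.2,0,0],[0.3,0,0],[0.4,0,0],[0.4,0,0]],"turn":[0,0,0,0,0]}'
```

```text
clock: 2.28
tcp_pos: [0.5807, -0.2572, 0.0165]
orientation: [0.0, 0.709, 0.705, -0.0]
wrist_force: [-0.2, 0.9, -0.8]
finger_gap: 0.0001
clock: 2.7
tcp_pos: [0.582, -0.2367, 0.0178]
orientation: [0.001, 0.709, 0.705, 0.0]
wrist_force: [-0.8, -1.7, 1.8]
finger_gap: 0.0
clock: 3.12
tcp_pos: [0.5808, -0.2192, 0.016]
orientation: [-0.0, 0.709, 0.706, 0.0]
wrist_force: [0.2, 0.5, -0.3]
finger_gap: -0.0
```

```bash
python3 -m crank '{"travel":[[0.06,0,0],[0.12,0,0],[0.18,0,0],[0.24,0,0],[0.24,0,0]],"turn":[0,0,0,0,0]}'; python3 -m crank '{"travel":[[0.05,0,0],[0.1,0,0],[0.1,0,0]],"turn":[0,0,0]}';python3 -m crank '{"travel":[[0.05,0,0],[0.1,0,0],[0.1,0,0]],"turn":[0,0,0]}'
```

```text
clock: 3.53
tcp_pos: [0.5809, -0.2102, 0.016]
orientation: [-0.0, 0.709, 0.705, 0.0]
wrist_force: [-0.1, -0.1, -0.5]
finger_gap: 0.0001
clock: 3.78
tcp_pos: [0.582, -0.2081, 0.0167]
orientation: [0.002, 0.709, 0.705, -0.0]
wrist_force: [1.2, -4.6, -0.9]
finger_gap: -0.0003
clock: 4.03
tcp_pos: [0.5827, -0.2078, 0.0176]
orientation: [0.004, 0.71, 0.704, -0.002]
wrist_force: [0.4, -14.2, -0.9]
finger_gap: -0.0002
```

The force rose to 14 N at y = -0.208, so the pack is home. Now I'll back off, lift and turn for the latch.

```bash
python3 -m crank '{"travel":[[-0.3,0,0],[-0.4,0,-0.8],[-0.4,0,-1.8],[-0.4,-0.8,-1.8],[-0.4,-1.6,-1.8]],"turn":[0,0,0,0.12,0.24]}'; python3 -m crank '{"travel":[[0,0,0],[0,0,0],[0,0,0],[0,0,0],[0,0,0]],"turn":[1.33,1.33,1.33,1.33,1.33]}';python3 -m crank '{"travel":[[0,0,0],[0,0,0],[0,0,0],[0,0,0],[0,0,0]],"turn":[0.75,0.75,0.75,0.75,0.75]}';  python3 -c "
from h import *
print(tohere([.514,-.240,.033]),yaw())
c=cam('top','top1.png'); i=cv2.imread('pics/top1.png')
g=cv2.cvtColor(c['image'],cv2.COLOR_RGB2HSV)
cv2.imwrite('pics/m2.png',cv2.resize(i[195:255,330:510],None,fx=4.4,fy=4.4,interpolation=cv2.INTER_CUBIC))"
```

```text
clock: 4.45
tcp_pos: [0.5201, -0.22, 0.0913]
orientation: [0.003, 0.79, 0.614, 0.002]
wrist_force: [0.5, 0.1, -0.5]
finger_gap: 0.0001
clock: 4.87
tcp_pos: [0.5166, -0.218, 0.0881]
orientation: [-0.001, 0.94, 0.34, 0.0]
wrist_force: [0.6, -0.1, -0.3]
finger_gap: 0.0
clock: 5.28
tcp_pos: [0.5167, -0.2179, 0.088]
orientation: [-0.001, 0.999, 0.035, -0.0]
wrist_force: [1.2, 0.3, -0.0]
finger_gap: -0.0001
[-0.106  0.548  1.373] (np.float64(4.002925913284623), np.float64(-85.99710812599731), array([-0.   ,  0.002, -1.   ]))
```

View pics/m2.png

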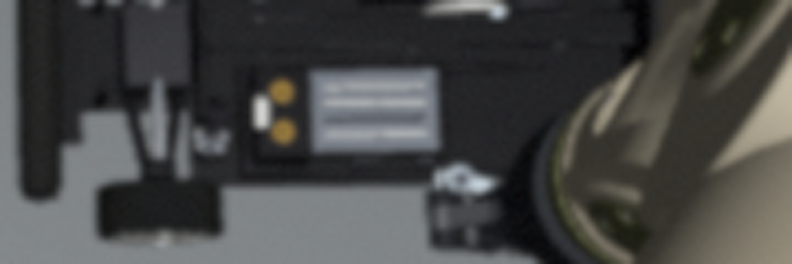

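The pack has moved about 19 px (≈43 mm) forward, up against the stop, with the terminals at crop (282,92) and (284,132). Now the latch.

```bash
python3 -m crank '{"travel":[[-0.1,0.55,0],[-0.1,0.55,0.4],[-0.1,0.55,0.9],[-0.1,0.55,1.37],[-0.1,0.55,1.37]],"turn":[0,0,0,0,0]}'; python3 -m crank '{"travel":[[0.12,0,0],[0.24,0,0],[0.36,0,0],[0.48,0,0],[0.6,0,0]],"turn":[0,0,0,0,0]}'; python3 -c "
from h import *
print(yaw())
h=np.array([.547,-.2025])
for f in range(270,361,10):
  a=np.radians(f-21.8); p=h+.0431*np.array([np.cos(a),np.sin(a)]); print(f,f-270,p.round(4),tohere([*p,.033]))"
```

```text
clock: 5.75
tcp_pos: [0.512, -0.239, 0.0298]
orientation: [-0.002, 0.999, 0.039, -0.003]
wrist_force: [-0.7, -0.3, 0.4]
finger_gap: 0.0001
clock: 6.17
tcp_pos: [0.5398, -0.2394, 0.0345]
orientation: [0.001, 0.999, 0.038, 0.001]
wrist_force: [-1.4, -1.0, 0.4]
finger_gap: -0.0001
(np.float64(4.3606122487502885), np.float64(-85.63949141500036), array([ 0.001, -0.001, -1.   ]))
270 0 [ 0.531  -0.2425] [-0.227  0.06   0.037]
280 10 [ 0.5382 -0.2447] [-0.051  0.128  0.037]
290 20 [ 0.5456 -0.2456] [0.133 0.164 0.038]
300 30 [ 0.5531 -0.2452] [0.321 0.168 0.038]
310 40 [ 0.5605 -0.2434] [0.506 0.139 0.038]
320 50 [ 0.5674 -0.2405] [0.684 0.079 0.038]
330 60 [ 0.5737 -0.2364] [ 0.849 -0.012  0.038]
340 70 [ 0.5791 -0.2312] [ 0.995 -0.13   0.038]
350 80 [ 0.5836 -0.2252] [ 1.118 -0.271  0.038]
360 90 [ 0.587  -0.2185] [ 1.216 -0.432  0.038]
```

```bash
python3 -m crank '{"travel":[[0.17,0.165,0],[0.25,0.167,0],[0.32,0.168,0],[0.39,0.16,0],[0.47,0.147,0]],"turn":[-0.124,-0.247,-0.37,-0.49,-0.59]}'; cat > t.py <<'E'
from h import *
print(yaw())
h=np.array([.547,-.2025])
for f in range(300,361,10):
  a=np.radians(f-21.8); p=h+.0431*np.array([np.cos(a),np.sin(a)]); print(f,f-270,p.round(4),tohere([*p,.033]))
E
python3 t.py
```

```text
clock: 6.58
tcp_pos: [0.5591, -0.2439, 0.0342]
orientation: [0.001, 0.944, 0.33, 0.001]
wrist_force: [-0.4, -2.3, 0.1]
finger_gap: -0.0002
(np.float64(38.49504056595949), np.float64(-51.505015394410684), array([ 0.002, -0.001, -1.   ]))
300 30 [ 0.5531 -0.2452] [-0.137 -0.069  0.029]
310 40 [ 0.5605 -0.2434] [0.033 0.012 0.029]
320 50 [ 0.5674 -0.2405] [0.214 0.061 0.029]
330 60 [ 0.5737 -0.2364] [0.401 0.079 0.029]
340 70 [ 0.5791 -0.2312] [0.588 0.063 0.029]
350 80 [ 0.5836 -0.2252] [0.77  0.016 0.029]
360 90 [ 0.587  -0.2185] [ 0.941 -0.063  0.029]
```

```bash
python3 -m crank '{"travel":[[0.14,0.04,0],[0.26,0.066,0],[0.37,0.077,0],[0.48,0.075,0],[0.59,0.063,0]],"turn":[-0.12,-0.24,-0.35,-0.45,-0.55]}'; python3 t.py | tail -4
```

```text
clock: 7.0
tcp_pos: [0.5795, -0.2312, 0.0342]
orientation: [0.001, 0.819, 0.573, 0.0]
wrist_force: [-0.6, -0.9, 0.3]
finger_gap: -0.0001
330 60 [ 0.5737 -0.2364] [-0.172 -0.092  0.03 ]
340 70 [ 0.5791 -0.2312] [-0.005 -0.008  0.03 ]
350 80 [ 0.5836 -0.2252] [0.175 0.047 0.03 ]
360 90 [ 0.587  -0.2185] [0.362 0.069 0.03 ]
```

```bash
python3 -m crank '{"travel":[[0.1,0.027,0],[0.18,0.047,0],[0.25,0.058,0],[0.31,0.066,0],[0.36,0.069,0]],"turn":[-0.1,-0.19,-0.26,-0.31,-0.35]}'; python3 -m crank '{"travel":[[0.04,0,0],[0.08,0,0],[0.08,0,0]],"turn":[0,0,0]}'; python3 -m crank '{"travel":[[0.04,0,0],[0.08,0,0],[0.08,0,0]],"turn":[0,0,0]}'
```

```text
clock: 7.42
tcp_pos: [0.587, -0.2187, 0.0342]
orientation: [0.001, 0.708, 0.706, 0.0]
wrist_force: [-1.0, -6.9, -0.5]
finger_gap: -0.0001
clock: 7.67
tcp_pos: [0.5869, -0.2184, 0.0344]
orientation: [0.003, 0.709, 0.705, -0.002]
wrist_force: [-1.4, -10.7, -2.0]
finger_gap: -0.0002
clock: 7.92
tcp_pos: [0.5869, -0.2178, 0.0345]
orientation: [0.005, 0.71, 0.704, -0.003]
wrist_force: [-2.0, -17.4, -4.2]
finger_gap: 0.0002
```

```bash
python3 -m crank '{"travel":[[-0.3,0,0],[-0.4,0,-1],[-0.4,0,-2],[-0.4,0,-3],[-0.4,0,-4.1]],"turn":[0,0,0,0,0]}' 65 20 >/dev/null; python3 -m crank '{"travel":[[14.2,-1.2,0],[14.2,-1.2,0],[14.2,-1.2,0],[14.2,-1.2,0],[14.2,-1.2,0]],"turn":[-1.5,-1.5,-1.5,-1.5,-1.5]}'; python3 -c "
from h import *
c=cam('top'); i=cv2.cvtColor(c['image'],cv2.COLOR_RGB2BGR); cv2.imwrite('pics/m3.png',cv2.resize(i[195:255,330:510],None,fx=4.4,fy=4.4,interpolation=cv2.INTER_CUBIC))
print(tohere([.538,.334,.2]),yaw())"
```

```text
clock: 8.75
tcp_pos: [0.5693, -0.0179, 0.196]
orientation: [0.001, 0.455, 0.89, 0.001]
wrist_force: [0.8, 0.4, 0.4]
finger_gap: 0.065
[ 7.359  4.535 -0.046] (np.float64(126.5990236479851), np.float64(36.598009325171546), array([ 0.001,  0.006, -1.   ]))
```

View pics/m3.png

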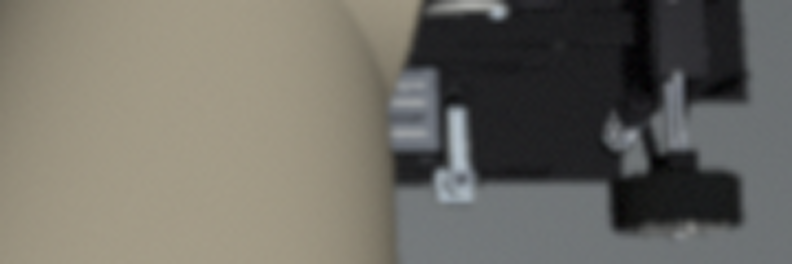

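The latch bar is now straight across the tray, right behind the pack (crop x≈457). On to the stand.

```bash
python3 -m crank '{"travel":[[7.36,4.53,0],[7.36,4.53,0],[7.36,4.53,0],[7.36,4.53,0],[7.36,4.53,0]],"turn":[-0.87,-0.87,-0.87,-0.87,-0.87]}'>/dev/null; python3 -c "
from h import *
print(tohere([.538,.334,.2]),yaw())"
```

```text
[ 1.532  3.279 -0.098] (np.float64(161.6662756947315), np.float64(71.666369739791), array([ 0.001,  0.001, -1.   ]))
```

```bash
python3 -m crank '{"travel":[[1.53,3.28,-0.1],[1.53,3.28,-0.1],[1.53,3.28,-0.1],[1.53,3.28,-0.1],[1.53,3.28,-0.1]],"turn":[-0.26,-0.26,-0.26,-0.26,-0.26]}'>/dev/null;python3 -m crank '{"travel":[[0,0,0],[0,0,0],[0,0,0]],"turn":[0,0,0]}'; python3 -c "
from h import *
c=cam('wrist','w2.png')
print(tohere([.538,.334,.2]),yaw())
for n,p in dict(head=[.4777,.334,.12],gripc=[.4777,.334,.072],slot=[.4777,.334,.042]).items(): print(n,proj(c,p))"
```

```text
clock: 9.88
tcp_pos: [0.5392, 0.3305, 0.1992]
orientation: [0.0, 0.034, 0.999, -0.0]
wrist_force: [0.4, -1.2, -0.1]
finger_gap: 0.0652
[ 0.038  0.091 -0.019] (np.float64(176.11149784165028), np.float64(86.11149783781642), array([ 0., -0., -1.]))
head [[318.93148292 162.14451362]]
gripc [[319.18978098 156.14025479]]
slot [[319.31005208 153.34422767]]
```

View pics/w2.png

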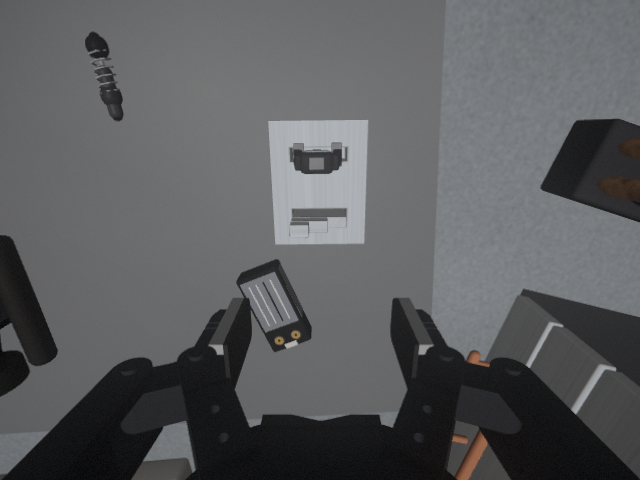

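The head is centred at (318,162) and I predicted (319,162), so the tweezers' position is confirmed. I'm going down around the legs.

```bash
python3 -c "
from h import *
print(tohere([.4777,.334,.2]))"
python3 -m crank '{"travel":[[0.8,0.1,0],[1.53,0.19,0],[1.53,0.19,0],[1.53,0.19,0],[1.53,0.19,0.5]],"turn":[0,0,0,0,0]}'>/dev/null;python3 -m crank '{"travel":[[0,0,0.7],[0,0,1.4],[0,0,1.4],[0,0,1.4]],"turn":[0,0,0,0]}';python3 -c "
from h import *
print(tohere([.4777,.334,.053]),yaw())"
```

```text
[ 1.542 -0.011 -0.02 ]
clock: 10.68
tcp_pos: [0.4781, 0.3418, 0.1219]
orientation: [-0.001, 0.034, 0.999, -0.001]
wrist_force: [0.5, -0.3, 0.3]
finger_gap: 0.0647
[-0.007 -0.192  1.724] (np.float64(176.1297793546635), np.float64(86.13008310985015), array([-0.003, -0.002, -1.   ]))
```

```bash
python3 -m crank '{"travel":[[0,-0.19,0],[0,-0.19,0.6],[0,-0.19,1.1],[0,-0.19,1.5],[0,-0.19,1.72]],"turn":[0,0,0,0,0]}' >/dev/null;python3 -m crank '{"travel":[[0,0,0],[0,0,0]],"turn":[0,0]}';python3 -c "
from h import *
print(tohere([.4777,.334,.053]),yaw())"; python3 -m crank '{"travel":[[0,0,0],[0,0,0],[0,0,0],[0,0,0]],"turn":[0,0,0,0]}' 40 25;python3 -m crank '{"travel":[[0,0,0],[0,0,0],[0,0,0],[0,0,0],[0,0,0]],"turn":[0,0,0,0,0]}' 34 30
```

```text
clock: 11.27
tcp_pos: [0.4787, 0.3356, 0.0555]
orientation: [0.001, 0.033, 0.999, 0.0]
wrist_force: [-0.6, -0.0, 0.3]
finger_gap: 0.0646
[ 0.022 -0.042  0.063] (np.float64(176.20802386135125), np.float64(86.20807119338873), array([ 0.001,  0.001, -1.   ]))
clock: 11.6
tcp_pos: [0.4782, 0.3358, 0.0551]
orientation: [0.001, 0.033, 0.999, 0.0]
wrist_force: [0.1, 0.5, -0.5]
finger_gap: 0.0399
clock: 12.02
tcp_pos: [0.4783, 0.3359, 0.0551]
orientation: [0.001, 0.033, 0.999, 0.0]
wrist_force: [-0.7, 0.4, 5.5]
finger_gap: 0.0342
```

```bash
python3 -m crank '{"travel":[[0,0,-0.02],[0,0,-0.04],[0,0,-0.04],[0,0,-0.04]],"turn":[0,0,0,0]}' 30 40;python3 -m crank '{"travel":[[0,0,-0.1],[0,0,-0.3],[0,0,-0.6],[0,0,-1.0],[0,0,-1.4]],"turn":[0,0,0,0,0]}'; python3 -m crank '{"travel":[[0,0,-0.6],[0,0,-1.2],[0,0,-1.7],[0,0,-1.7]],"turn":[0,0,0,0]}'
```

```text
clock: 12.35
tcp_pos: [0.4774, 0.3354, 0.0554]
orientation: [-0.0, 0.033, 0.999, -0.0]
wrist_force: [0.4, 0.1, 0.7]
finger_gap: 0.0299
clock: 12.77
tcp_pos: [0.4775, 0.3354, 0.1127]
orientation: [-0.0, 0.033, 0.999, -0.0]
wrist_force: [1.0, -0.3, 0.8]
finger_gap: 0.0301
clock: 13.1
tcp_pos: [0.48, 0.3368, 0.1853]
orientation: [0.004, 0.033, 0.999, 0.002]
wrist_force: [0.7, 0.7, 0.7]
finger_gap: 0.0306
```

```bash
python3 -m crank '{"travel":[[0,0,0],[0,0,0]],"turn":[0,0]}'; python3 -c "
from h import *
c=cam('wrist','w3.png'); s=cam('scene','s3.png')
from scipy.spatial.transform import Rotation as Ro
t=get_state(); q=t['orientation']; R=Ro.from_quat([q[1],q[2],q[3],q[0]]).as_matrix()
P=[t['tcp_pos']+R@np.array([0,y,.043]) for y in(-.01,.01)]
print(P); print(proj(c,P),proj(s,P)); u=proj(s,P).mean(0)
i=cv2.imread('pics/s3.png'); x,y=int(u[0]),int(u[1])-20
a=cv2.resize(i[y-50:y+50,x-60:x+60],(480,400),interpolation=cv2.INTER_CUBIC); j=cv2.imread('pics/w3.png')[100:420,160:480]
m=np.zeros((400,800,3),np.uint8);m[:,:480]=a;m[:320,480:]=j;cv2.imwrite('pics/m4.png',m);print(x,y)"
```

```text
clock: 13.27
tcp_pos: [0.4774, 0.3355, 0.1794]
orientation: [-0.0, 0.033, 0.999, -0.0]
wrist_force: [-0.6, -0.1, -0.0]
finger_gap: 0.0302
[array([0.47614671, 0.32510133, 0.13541322]), array([0.47746333, 0.34505792, 0.13538476])]
[[302.65721907 271.41880242]
 [335.84906086 271.39828309]] [[453.88451173 282.32285049]
 [462.65090021 289.50320215]]
458 265
```

View pics/m4.png

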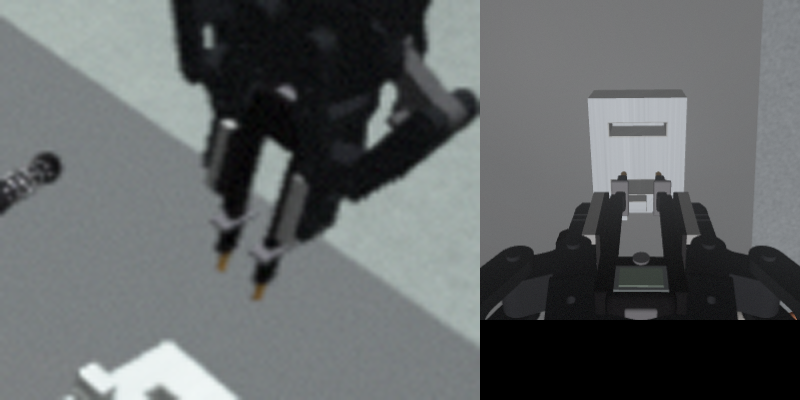

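The tips show at scene px (453.5,282) and (462.3,289.3), within 0.5 px of my prediction, so they are 43 mm below the TCP with a gap of about 20 mm. Now I'll locate the terminals.

```bash
cat > tm.py <<'E'
from h import *
import sys
c=cam('top'); g=cv2.cvtColor(c['image'],cv2.COLOR_RGB2HSV)
m=cv2.inRange(g,(12,100,70),(30,255,255)); m[:200]=0;m[240:]=0;m[:,:375]=0;m[:,420:]=0
n,l,s,ce=cv2.connectedComponentsWithStats(m)
T=[onz(c,ce[k],.034) for k in range(1,n) if s[k,4]>8]
for t in T: print(t)
M=np.mean(T,0); print(M, tohere([M[0],M[1],.18]),yaw())
E
python3 tm.py
```

```text
[ 0.59154177 -0.11441018  0.034     ]
[ 0.57155448 -0.11488078  0.034     ]
[ 0.58154813 -0.11464548  0.034     ] [ -3.35  -11.049  -0.032] (np.float64(176.22826612950647), np.float64(86.22845863969869), array([-0.002, -0.001, -1.   ]))
```

```bash
for k in 1; do python3 -m crank '{"travel":[[-3.35,-11.05,0],[-3.35,-11.05,0],[-3.35,-11.05,0],[-3.35,-11.05,0],[-3.35,-11.05,0]],"turn":[1.505,1.505,1.505,1.505,1.505]}'; done; python3 -c "
from h import *
print(tohere([.5815,-.1146,.17]),yaw())"
```

```text
clock: 13.83
tcp_pos: [0.5244, 0.131, 0.1788]
orientation: [-0.001, 0.341, 0.94, -0.0]
wrist_force: [0.9, -0.9, -0.8]
finger_gap: 0.0305
[-5.034 -3.794  0.219] (np.float64(140.10974725154958), np.float64(50.10983762112871), array([-0.002, -0.   , -1.   ]))
```

```bash
python3 -m crank '{"travel":[[-5.03,-3.8,0.22],[-5.03,-3.8,0.22],[-5.03,-3.8,0.22],[-5.03,-3.8,0.22],[-5.03,-3.8,0.22]],"turn":[0.87,0.87,0.87,0.87,0.87]}'>/dev/null; python3 -c "
from h import *
print(tohere([.5815,-.1146,.13]),yaw())"
```

```text
[-1.092 -0.044  1.037] (np.float64(104.24919418176641), np.float64(14.249263240615003), array([-0.002,  0.   , -1.   ]))
```

```bash
python3 -m crank '{"travel":[[-0.6,-0.04,0.3],[-1.09,-0.04,0.6],[-1.09,-0.04,0.9],[-1.09,-0.04,1.04],[-1.09,-0.04,1.04]],"turn":[0.12,0.24,0.248,0.248,0.248]}'>/dev/null;python3 -m crank '{"travel":[[0,0,0],[0,0,0],[0,0,0]],"turn":[0,0,0]}'; cat > v.py <<'E'
from h import *
import sys
c=cam('wrist','w.png'); i=cv2.imread('pics/w.png')
from scipy.spatial.transform import Rotation as Ro
t=get_state(); q=t['orientation']; R=Ro.from_quat([q[1],q[2],q[3],q[0]]).as_matrix()
tip=t['tcp_pos']+R@np.array([0,0,.043]); Z=float(tip[2])
print(t['tcp_pos'],t['finger_gap'],t['wrist_force'].round(1),yaw()[0])
P=[t['tcp_pos']+R@np.array([0,y,.043]) for y in(-.01,.01)]
print('tips pred',proj(c,P).round(1).tolist(),'terms pred',proj(c,[[.5715,-.1147,.034],[.5915,-.1147,.034]]).round(1).tolist())
g=cv2.cvtColor(c['image'],cv2.COLOR_RGB2HSV); m=cv2.inRange(g,(10,100,50),(32,255,255))
n,l,s,ce=cv2.connectedComponentsWithStats(m)
for k in range(1,n):
  if s[k,4]>8 and 150<ce[k][0]<500: print('blob',ce[k].round(1),s[k],onz(c,ce[k],.034).round(4),onz(c,ce[k],Z+.003).round(4))
cv2.imwrite('pics/'+sys.argv[1],cv2.resize(i[170:320,240:400],(640,600),interpolation=cv2.INTER_CUBIC))
E
python3 v.py m5.png
```

```text
clock: 14.92
tcp_pos: [0.5829, -0.1118, 0.1319]
orientation: [0.001, 0.704, 0.71, 0.0]
wrist_force: [0.0, 0.5, -0.2]
finger_gap: 0.0304
[ 0.58294918 -0.11187832  0.13191878] 0.030213550434261393 [-0.3  1.4 -0.8] 90.48205627200633
tips pred [[304.6, 273.2], [338.0, 273.2]] terms pred [[305.9, 246.7], [332.2, 246.9]]
blob [306.3 246.1] [300 241  13  12 113] [ 0.5718 -0.1142  0.034 ] [ 0.5742 -0.0937  0.0919]
blob [332.5 245.6] [327 240  12  12 114] [ 0.5917 -0.1137  0.034 ] [ 0.5892 -0.0932  0.0919]
```

View pics/m5.png

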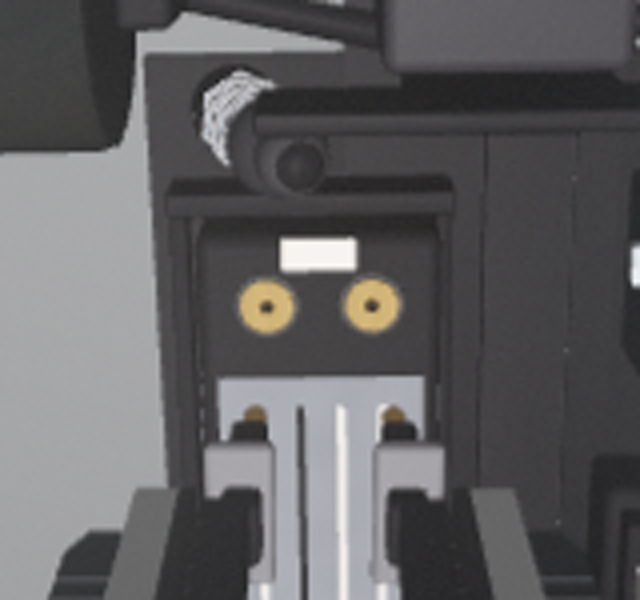

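The tips are at px (304,272.5) and (338.4,272.5) and the terminals at (306.3,246.1) and (332.5,245.6). I'll shift about -1.3 mm in x and -2.1 mm in y, trim the opening slightly, and descend to just above the terminals.

```bash
python3 -c "
from h import *
print(tohere([.5817,-.114,.087]))"; python3 -m crank '{"travel":[[-0.05,-0.03,0],[-0.05,-0.03,0.3],[-0.05,-0.03,0.6],[-0.05,-0.03,0.9],[-0.05,-0.03,1.05]],"turn":[-0.014,-0.014,-0.014,-0.014,-0.014]}' 29.8 >/dev/null;python3 -m crank '{"travel":[[0,0,0],[0,0,0],[0,0,0]],"turn":[0,0,0]}';python3 v.py m6.png;python3 -c "
from h import *
print(tohere([.5817,-.114,.087]))"
```

```text
[-0.052 -0.033  1.123]
clock: 15.63
tcp_pos: [0.5818, -0.1146, 0.0898]
orientation: [0.001, 0.7, 0.715, 0.0]
wrist_force: [0.3, -0.3, -1.1]
finger_gap: 0.0302
[ 0.58192481 -0.1147145   0.08997972] 0.029886809992568642 [-0.1 -0.6 -0.3] 91.21640076545059
tips pred [[304.8, 273.3], [338.1, 273.3]] terms pred [[304.9, 264.5], [336.3, 265.1]]
blob [305.2 264.2] [298 257  15  18 164] [ 0.5717 -0.1145  0.034 ] [ 0.5723 -0.1078  0.05  ]
blob [336.6 264.4] [330 257  14  18 174] [ 0.5917 -0.1142  0.034 ] [ 0.5907 -0.1075  0.05  ]
[ 0.018 -0.005  0.074]
```

View pics/m6.png

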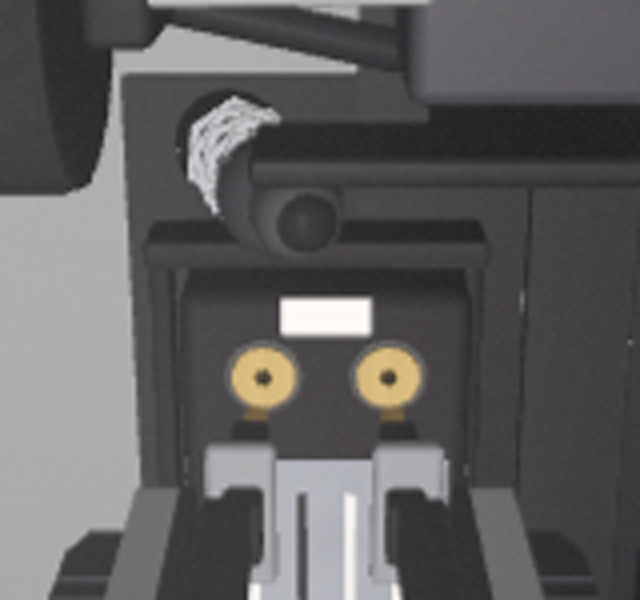

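The tips (crop x 257 and 393) are centred on the terminals (263 and 389). Descending in small steps.

```bash
python3 -m crank '{"travel":[[0.01,0,0.08],[0.02,0,0.16],[0.02,0,0.24],[0.02,0,0.3],[0.02,0,0.3]],"turn":[0,0,0,0,0]}'; python3 -m crank '{"travel":[[0,0,0.03],[0,0,0.03],[0,0,0.03]],"turn":[0,0,0]}';python3 -m crank '{"travel":[[0,0,0.02],[0,0,0.02],[0,0,0.02]],"turn":[0,0,0]}'; python3 v.py m7.png
```

```text
clock: 16.1
tcp_pos: [0.5811, -0.1136, 0.0765]
orientation: [-0.0, 0.7, 0.714, -0.0]
wrist_force: [0.0, -0.5, 1.7]
finger_gap: 0.0302
clock: 16.35
tcp_pos: [0.5812, -0.1137, 0.076]
orientation: [0.0, 0.7, 0.714, -0.0]
wrist_force: [-0.4, 0.1, 2.4]
finger_gap: 0.0299
clock: 16.6
tcp_pos: [0.5814, -0.1137, 0.0752]
orientation: [0.0, 0.7, 0.714, 0.0]
wrist_force: [0.0, -1.0, 1.7]
finger_gap: 0.0299
[ 0.5813733  -0.11374592  0.07516664] 0.02999141214444734 [-0.9 -0.8  2.6] 91.20429079175823
tips pred [[304.5, 273.0], [337.9, 273.0]] terms pred [[304.6, 275.4], [338.1, 276.1]]
blob [306.  272.9] [298 267  15  15 125] [ 0.5723 -0.113   0.034 ] [ 0.5723 -0.1125  0.0352]
blob [338.3 272.7] [331 267  16  13 129] [ 0.5915 -0.1125  0.034 ] [ 0.5914 -0.112   0.0352]
```

View pics/m7.png

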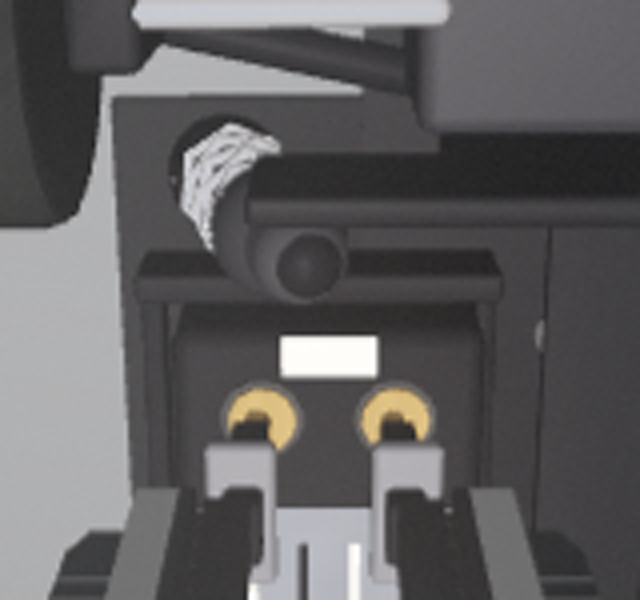

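Both tips sit inside their discs, about 1 mm off centre (tips at crop (256,415) and (394,415), disc centres at (262,421) and (396,421)). I'll let it settle, confirm the readings, and hand in.

```bash
python3 -m crank '{"travel":[[0,0,0],[0,0,0],[0,0,0],[0,0,0],[0,0,0]],"turn":[0,0,0,0,0]}'; python3 -m crank '{"travel":[[0,0,0],[0,0,0],[0,0,0],[0,0,0],[0,0,0]],"turn":[0,0,0,0,0]}'; python3 -c "
from h import *
cam('scene','sf.png');print(get_state()['wrist_force']); print(hand_in())"
```

```text
clock: 17.07
tcp_pos: [0.5814, -0.1138, 0.075]
orientation: [0.0, 0.7, 0.714, 0.0]
wrist_force: [-0.0, -0.5, 2.7]
finger_gap: 0.0301
clock: 17.48
tcp_pos: [0.5814, -0.1137, 0.075]
orientation: [0.0, 0.7, 0.715, 0.0]
wrist_force: [-0.1, -0.2, 2.6]
finger_gap: 0.0298
[-1.49472361  0.20563983  1.02540025]
the job is handed in; nothing more can be done
None
```

The job is done and handed in at about 17.5 s, with the arm still holding the tweezers on the terminals.

- **Pack:** I pushed it about 43 mm forward until it met the front stop. The push force rose to 14 N there, and the top view showed it up against the stop.
- **Latch:** I swung the lever round by its post until it hit its own stop, where the force reached 17 N. The top view showed it straight across, behind the pack.
- **Tweezers:** I gripped them by the legs and squeezed to a 29.8–30.2 mm opening, which is about a 20 mm tip gap. The close-up pictures suggested 20–20.5 mm.
- **Contact:** The last close-up showed each tip inside its brass disc, about 1 mm off centre. The total press was about 2.6 N, and position and opening were steady over the last second.

**Checks that disagreed or were skipped:**
- The very last force reading was noisier, at 1.0 N upward against 2.6–2.7 N just before.
- I did not look at the latch again after pressing the tips down.
- I did not re-measure the other things on the bench; the robot should not have touched any of them.

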